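# Open the wide core reader

### The arm

A 6-joint arm with a two-finger parallel gripper is mounted at the origin on the work surface. World frame = base frame: x ahead of the robot, y to its left, z up, the work surface at z = 0. Lengths are in m, angles in rad, forces in N, time in s.
With the tool pointing down it reaches from about 0.375 to 0.9 m from the base axis. Payload 3.1 kg.
Tool frame: the origin (TCP) lies where the fingers leave the gripper's body, on its centre line; the fingertips stand 70 mm ahead of it and the grasp point (between the pads) lies 51 mm ahead of it; z points along the fingers, y is the direction in which the jaws open and shut (so a half turn about z gives the same grasp; the last joint's range is limited). The gripper opens to 87 mm and grips with 3 to 60 N. Pads are 19 mm wide; open, the fingers measure 117 mm over their backs; the gripper's body (75 mm by 190 mm) begins 51 mm behind the grasp point.
Start: joints at [-1.472, 0.527, 1.433, -0, 1.181, -0.178], TCP at [0.171, -0.601, 0.292] pointing down, gripper open.
Joint ranges: [-3.08, 3.08], [-0.75, 2.2], [0.22, 2.44], [-1.43, 4.57], [0, 2.65], [-2.85, 2.85]. Speed limits (rad/s): [2.79, 2.79, 3.14, 3.14, 3.14, 3.14].

### API

Orientations are given as a rotation vector (axis times angle).
In Python, from station import r gives the robot as it stands.
- The arm moves only by the tool step_arm, never from a script. Its argument "targets" is a list of rows, each a list of 7 numbers: the finger opening in cm, from 0 to 8.7, then the shift along the world's x, y, z in cm, then the turn, a rotation vector about the world's x, y, z in degrees. A call has 1 to 12 rows; each row is the pose to reach, as a shift and turn from the pose measured when the call began; what a row does not reach only later rows make up. A row lasts 1/10 s, in which the tool goes at most 50 mm and 8.59 degrees, less where a joint would pass 70% of its speed; a pose out of reach is approached as far as the arm can. A call with a gripper value outside its range is refused whole. The fingers move at their own pace and stop on an object; "grip_force" is the grip in N (left out, the last holds). Time passes only in rows, so rows that repeat a pose let the fingers close. It gives the time, the measured TCP pose, the force and the opening at its end, in the units of the state.
- r.get_obs(): the state, without advancing time (a new reading comes with each control period).
- r.get_image(name): name is "scene" or "top" or "wrist"; returns the picture (480x640x3 uint8, blue, green, red); there is no depth.
- r.calibration(name): a dict with "mtx" (3x3 intrinsics, pixels), "R" (3x3) and "t" (3): a world point X has camera coordinates R X + t. Camera axes: x right, y down, z forward; pixel columns grow to the right and rows downward; lengths in m; the calibration is good to about 2 mm. A picture is of the moment at which its call begins: read the wrist's pose just before it. calibration takes no time and is no camera call; for the wrist camera it gives the pose at the moment of the call.
- r.sign_off(): hands the job in, once; it reports no verdict.
Trained networks look in the newest picture that a camera, given by its name, has taken for a name from the list of things; names that differ only in an ending like _2 or _b are one class to them, and where a whole thing is asked for, a point or a joint stands for the part that bears it (a point fixed in the world has none). Each returns a list of dicts, best first, with "p" (0 to 1); they miss things now and then, are a little off and sometimes report something else, mostly with a low value. They report only what shows in the picture. A call takes as long as a camera call.
- r.spot_in(target, camera): "xy" ([column, row] in pixels, amid what is visible of it).
The state is a dict: "time": time; "joint_positions": joint angles; "joint_vel": joint speeds; "joint_efforts": joint torques, N m; "tcp_pos": TCP position; "orientation": TCP orientation; "force": force on the tool from outside, world axes, zero at the start; "torque": the same for the moment, N m; "width": finger opening in m.
Only numpy, scipy, OpenCV 4.12 (cv2) and the standard library are available. Lean on these libraries where they do the work, as an engineer would, in place of code of your own. Each camera call takes 0.05 s, during which the arm holds its last target. There are 200 camera calls.

### The job

Open the lid of the wide core reader: press its release tab down so that the sprung lid lifts, then push the lid fully open, back past upright until it rests against its stop, and leave it open with the robot clear. Use the fingertips only: do not pick up or shove the readers or anything else on the bench, and leave the narrow reader shut.

Things in the scene. Friction and masses are not known exactly. Their poses are not given: they have to be found in the camera images.
- wide: The wide core reader: loose grey-black instrument, 2.4 kg, rubber feet. Origin on the bench under the middle of its open-topped chamber; its x points from release tab (front) to lid hinge (rear), z up. Chamber x -65 to 65 mm, 160 mm wide (y), walls up to z 71 mm, closed lid top z 79. Bare metal base plate, top at z 16, reaches forward to x -138; over it hangs the release tab
- wide_pad (a point): Where to press down: middle of the top face of the wide reader's black tab pad, z 52 mm at rest, 117 mm in front (-x) of the reader's origin. The pad is 42 mm wide (y); from this point it reaches 15 mm to its front edge and 32 mm back to the upright hook arm. The arm, 30 mm wide, stands 33 mm above the pad, holds the lid and swings up to 10 mm towards the front when pressed
- wide_tab (a joint): Rocker of the wide reader's release tab: 0 at rest, 0.25 rad fully down (pad point about 9 mm lower). The lid is let go at about 0.12 rad (pad point about 4 mm down). Pressing takes about 2.5 N at first and 6 N fully down; it springs back when let go
- wide_lid (a joint): Lid of the wide reader, rad: 0 shut and latched, 1.9 fully open at its stop. Let go, it rises by its spring in about half a second to 0.9 and waits there. Then it must be pushed (1 to 2 N at the front edge, damped, no spring); past 1.57 (upright) its weight slowly takes it to the stop, where it stays
- wide_hinge (a point): Centre of the wide lid's hinge line, 68 mm behind (+x) the reader's origin, 75 mm above the bench; the line runs along the reader's y; the lid's front edge swings up and back (+x)
- wide_edge (a point): Middle of the front edge of the wide lid, tip of its tongue (32 mm wide, 6 mm thick, 10 mm out from the plate), 143 mm from the hinge line; moves with the lid. The lid's plate is 160 mm wide, 8 mm thick
- narrow: The narrow core reader: as the wide one, with the same tab and lid, but 90 mm wide. Origin and axes alike. To be left shut
- narrow_lid (a joint): Lid of the narrow reader: 0 shut
- core_tube: Loose clear core tube with a red cap, 64 mm across, 170 mm high, upright; origin at the centre of its foot
- bottle: Loose orange bottle with a black cap, 56 mm across, 120 mm high, upright; origin at the centre of its foot
- jar: Loose small jar with a white cap, 40 mm across, 55 mm high, upright; origin at the centre of its foot

How it is judged:
By the outcome, as a careful person would: the job done as asked, in the order asked, and still so for the second after the job is handed in, with the robot touching nothing.
It also fails if it takes over 48 s, if anything falls off the work surface, if the arm or the gripper's body presses on something with over 40 N, if the wrist force passes 120 N, or if a joint passes its speed limit or range.

## Working session

There is one attempt and no reset: what is moved stays moved. The work goes in short steps, Python scripts to look and compute and a tool call to move; the robot and the scene stay as the last step left them, time stands still between calls to the robot, and variables do not carry over. Pictures are saved under pics/ and viewed, about 8 in all and at most 12, crops included, and the job is handed in when it is done.

Besides the shell and the picture viewer there is one more tool, called after "Call:" in YAML: its name, and indented under it one key for each argument. step_arm: Moves the arm, as the interface text tells. Its arguments: {"type":"object","properties":{"targets":{"type":"array","items":{"type":"array","items":{"type":"number"}}},"grip_force":{"type":"number"}},"required":["targets"]}

```bash
mkdir -p pics
cat > h.py <<'E'
import numpy as np, cv2
from station import r
def ray(cam,uv,c=None):
    c=c or r.calibration(cam); R=np.array(c["R"]);t=np.array(c["t"]).ravel()
    d=R.T@np.linalg.inv(np.array(c["mtx"]))@np.array([uv[0],uv[1],1.]); return -R.T@t,d
def onz(cam,uv,z,c=None):
    o,d=ray(cam,uv,c); return o+d*(z-o[2])/d[2]
def px(cam,X,c=None):
    c=c or r.calibration(cam); p=np.array(c["mtx"])@(np.array(c["R"])@np.array(X)+np.array(c["t"]).ravel()); return p[:2]/p[2]
E
python3 - <<'E'
from h import *
for n in ("top","scene"):
    cv2.imwrite(f"pics/{n}1.png",r.get_image(n))
for n,z in (("wide",.05),("wide_pad",.052),("wide_edge",.078),("wide_hinge",.075),("narrow",.05),("narrow_pad",.052),("core_tube",.085),("bottle",.06),("jar",.03)):
  for cam in ("top","scene"):
    try:
        for d in r.spot_in(n,cam)[:2]: print(n,cam,round(d["p"],2),np.round(d["xy"]),np.round(onz(cam,d["xy"],z),3))
    except Exception as e: print(n,e)
print(r.get_obs()["time"], r.get_obs()["orientation"])
E
```

```text
wide top 0.73 [404. 238.] [ 0.541 -0.212  0.05 ]
wide top 0.39 [492. 222.] [ 0.585 -0.438  0.05 ]
wide scene 0.76 [220. 298.] [ 0.559 -0.207  0.05 ]
wide scene 0.59 [296. 251.] [ 0.548 -0.008  0.05 ]
wide_pad top 0.69 [321. 242.] [0.53  0.002 0.052]
wide_pad top 0.63 [403. 268.] [ 0.464 -0.21   0.052]
wide_pad scene 0.5 [194. 266.] [ 0.453 -0.214  0.052]
wide_edge top 0.82 [410. 228.] [ 0.566 -0.222  0.078]
wide_edge top 0.4 [322. 244.] [0.524 0.    0.078]
wide_edge scene 0.66 [213. 291.] [ 0.556 -0.216  0.078]
wide_hinge top 0.94 [410. 228.] [ 0.567 -0.222  0.075]
wide_hinge scene 0.89 [216. 295.] [ 0.566 -0.215  0.075]
wide_hinge scene 0.17 [376. 211.] [0.575 0.202 0.075]
narrow top 0.77 [246. 234.] [0.549 0.194 0.05 ]
narrow scene 0.82 [370. 216.] [0.562 0.199 0.05 ]
narrow_pad it knows: bottle, core_tube, jar, narrow, narrow_lid, wide, wide_edge, wide_hinge, wide_lid, wide_pad, wide_tab
narrow_pad it knows: bottle, core_tube, jar, narrow, narrow_lid, wide, wide_edge, wide_hinge, wide_lid, wide_pad, wide_tab
core_tube scene 0.56 [427. 153.] [0.5   0.443 0.085]
core_tube scene 0.47 [215. 297.] [ 0.575 -0.222  0.085]
bottle top 0.84 [492. 224.] [ 0.581 -0.436  0.06 ]
bottle scene 0.69 [117. 364.] [ 0.583 -0.432  0.06 ]
bottle scene 0.49 [214. 293.] [ 0.548 -0.213  0.06 ]
jar top 0.73 [319. 241.] [0.533 0.006 0.03 ]
jar scene 0.67 [297. 247.] [0.525 0.011 0.03 ]
0.9 [3.11129621e+00 4.34960895e-01 1.42242872e-05]
```

View pics/top1.png

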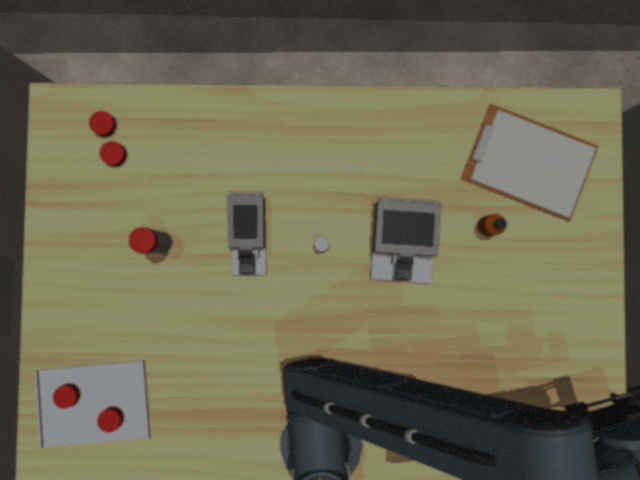

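View pics/scene1.png

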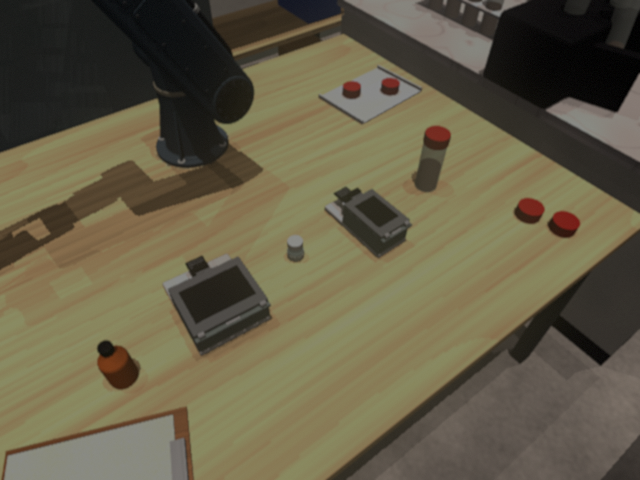

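Top view: wide reader's lid corners near (378,199), (441,202), (439,256), (375,251), tab near (403,268). So its origin is about (0.57, -0.215) with a yaw of about -3°. The jar is at (321,243), the bottle at (492,224) and the narrow reader at (246,234). The scene view agrees. I'll move above the tab for a close look.

Call:
step_arm:
  targets:
    - [0,3,4,0,0,0,-2]
    - [0,6,8,0,0,0,-4]
    - [0,9,12,0,0,0,-6]
    - [0,12,17,0,0,0,-8]
    - [0,15,22,0,0,0,-10]
    - [0,18,27,0,0,0,-13]
    - [0,20,31,0,0,0,-15]
    - [0,22,35,0,0,0,-17]
    - [0,23,38,0,0,0,-19]
    - [0,23,38,0,0,0,-19]
    - [0,23,38,0,0,0,-19]

```text
time: 2.0
tcp_pos: [0.4019, -0.2202, 0.2926]
orientation: [3.14, -0.079, 0.001]
force: [0.1, -0.1, -1.6]
width: 0.0068
```

Run:
```python
from h import *
o=r.get_obs(); print(o["time"],o["tcp_pos"],o["orientation"],o["width"])
c=r.calibration("wrist"); im=r.get_image("wrist"); cv2.imwrite("pics/w1.png",im)
print("cam",ray("wrist",(320,240),c))
for n,z in (("wide_pad",.052),("wide_edge",.078),("wide_hinge",.075),("wide",.06)):
    for d in r.spot_in(n,"wrist")[:2]: print(n,round(d["p"],2),np.round(d["xy"]),np.round(onz("wrist",d["xy"],z,c),3))
t=r.get_image("top"); cv2.imwrite("pics/t2.png",cv2.resize(t[180:300,350:460],None,fx=5,fy=5,interpolation=cv2.INTER_CUBIC))
```

```text
2.0 [ 0.40188129 -0.22019354  0.29256157] [ 3.13962997e+00 -7.91315338e-02  6.39193194e-04] 0.006843626024694181
cam (array([ 0.47281295, -0.22284096,  0.38459465]), array([-0.25416761,  0.01054794, -0.96711368]))
wide_pad 0.98 [300. 145.] [ 0.468 -0.207  0.052]
wide_edge 0.62 [300.  50.] [ 0.535 -0.212  0.078]
wide_hinge 0.73 [296.  50.] [ 0.536 -0.209  0.075]
wide 0.74 [300. 145.] [ 0.468 -0.207  0.06 ]
wide 0.71 [303.  87.] [ 0.512 -0.212  0.06 ]
```

View pics/w1.png

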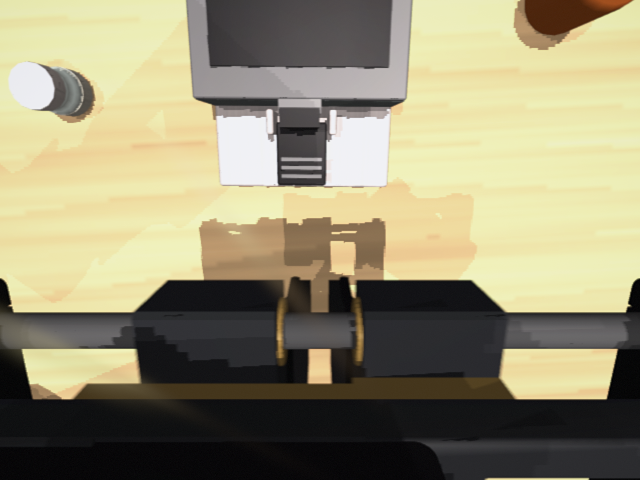

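Wrist view: the tab pad's front edge runs (277,186) to (326,186), the hook arm's top is at about (300,105), and the lid's front edge runs from (193,98) to (408,103). The camera sits on the reader side, so I'll tilt the tool back to keep it out of the lid's swing. Next I'll compute the reader's pose.

Run:
```python
from h import *
for n,uv,z in (("padL",(277,186),.052),("padR",(326,186),.052),("baseL",(220,186),.016),("baseR",(388,186),.016),("lidL",(193,97),.079),("lidR",(408,100),.079),("tongue",(300,99),.079),("lidsideL",(188,10),.079),("lidsideR",(412,10),.079)):
    print(n,np.round(onz("wrist",uv,z),4))
print(r.get_obs()["joint_positions"])
```

```text
padL [ 0.4344 -0.187   0.052 ]
padR [ 0.4321 -0.2289  0.052 ]
baseL [ 0.4334 -0.1288  0.016 ]
baseR [ 0.4244 -0.2879  0.016 ]
lidL [ 0.5066 -0.1334  0.079 ]
lidR [ 0.4956 -0.2927  0.079 ]
tongue [ 0.5008 -0.2126  0.079 ]
lidsideL [ 0.5641 -0.138   0.079 ]
lidsideR [ 0.5552 -0.2954  0.079 ]
[-7.50526911e-01  3.04628818e-01  1.83497531e+00 -1.54893313e-04
  1.00171794e+00  8.76432144e-01]
```

View pics/t2.png

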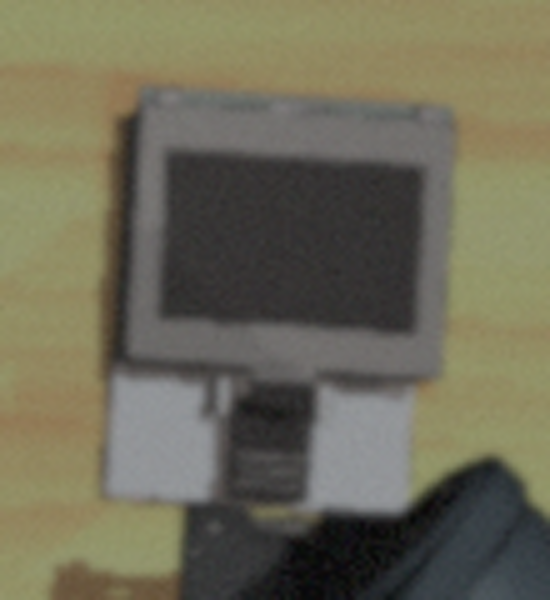

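Reader origin is about (0.566, -0.217) with yaw -3.6°, and the pad point is about (0.449, -0.210). I'll tilt 15° back and go to 2 cm above the pad.

Call:
step_arm:
  targets:
    - [0,1,0.5,-3,-0.3,-5,0]
    - [0,2,1.1,-7,-0.6,-10,0]
    - [0,3.3,1.1,-11,-0.9,-15,0]
    - [0,3.3,1.1,-14,-0.9,-15,0]
    - [0,3.3,1.1,-15,-0.9,-15,0]
    - [0,3.3,1.1,-15,-0.9,-15,0]
    - [0,3.3,1.1,-15,-0.9,-15,0]
    - [0,3.3,1.1,-15,-0.9,-15,0]

```text
time: 3.1
tcp_pos: [0.4345, -0.2122, 0.1431]
orientation: [3.103, -0.088, 0.412]
force: [-0.5, -0.1, 0.1]
width: 0.001
```

Run:
```python
from h import *
o=r.get_obs(); print(o["time"],o["tcp_pos"],o["orientation"],o["force"],o["width"])
c=r.calibration("wrist"); im=r.get_image("wrist"); cv2.imwrite("pics/w2.png",im)
a=np.array([.998,-.063,0]);O=np.array([.566,-.217,0])
for q in (-.117,-.132): print(q,px("wrist",O+a*q+[0,0,.052],c))
```

```text
3.1 [ 0.43454037 -0.21219465  0.14310284] [ 3.10297311 -0.08771803  0.41195313] [-0.49952121 -0.07844132  0.06167284] 0.0009502637278283415
-0.117 [314.05026772 300.87180845]
-0.132 [313.86934608 330.17492425]
```

View pics/w2.png

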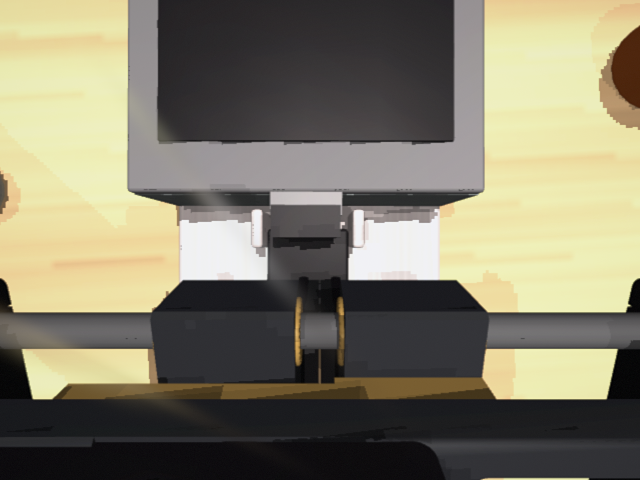

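The fingers sit about 5 mm to the right of the pad's centre (pad columns 268–348, fingers at 320). I'll shift slightly left and start pressing.

Call:
step_arm:
  targets:
    - [0,0,0.4,0,0,0,0]
    - [0,0,0.5,-0.8,0,0,0]
    - [0,0,0.5,-1.5,0,0,0]
    - [0,0,0.5,-1.8,0,0,0]
    - [0,0,0.5,-2.1,0,0,0]
    - [0,0,0.5,-2.3,0,0,0]
    - [0,0,0.5,-2.4,0,0,0]
    - [0,0,0.5,-2.4,0,0,0]

```text
time: 3.95
tcp_pos: [0.4345, -0.207, 0.1194]
orientation: [3.103, -0.087, 0.412]
force: [-1.9, 0.5, 2.2]
width: 0.0007
```

Call:
step_arm:
  targets:
    - [0,0,0,-0.2,0,0,0]
    - [0,0,0,-0.35,0,0,0]
    - [0,0,0,-0.5,0,0,0]
    - [0,0,0,-0.6,0,0,0]
    - [0,0,0,-0.6,0,0,0]
    - [0,0,0,-0.6,0,0,0]
    - [0,0,0,-0.6,0,0,0]
    - [0,0,0,-0.6,0,0,0]
    - [0,0,0,-0.6,0,0,0]

```text
time: 4.85
tcp_pos: [0.4344, -0.207, 0.1134]
orientation: [3.103, -0.087, 0.412]
force: [-3.9, -0.0, 4.1]
width: 0.0005
```

Run:
```python
from h import *
im=r.get_image("wrist"); s=r.get_image("scene")[180:400,100:360]
cv2.imwrite("pics/w3.png",np.hstack([cv2.resize(im,(400,300)),cv2.resize(s,(355,300))]))
```

```text
(no output)
```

View pics/w3.png

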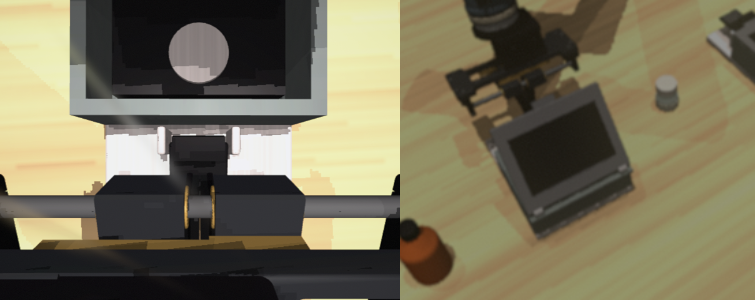

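The lid has popped up to its waiting angle (scene crop, right) and the chamber is open in the wrist view. Now I'll back off upward, straighten the tool and stand in front of the lid's edge.

Call:
step_arm:
  targets:
    - [0,-0.5,0,1,0,0,0]
    - [0,-1,0,4,0,0,0]
    - [0,-1,0,8,0.3,5,0]
    - [0,-0.5,-0.2,11.9,0.6,10,0]
    - [0,1.5,-0.4,11.9,0.9,15,0]
    - [0,3.5,-0.6,11.9,0.9,15,0]
    - [0,5,-0.6,11.9,0.9,15,0]
    - [0,6,-0.6,11.9,0.9,15,0]
    - [0,6,-0.6,11.9,0.9,15,0]
    - [0,6,-0.6,11.9,0.9,15,0]

```text
time: 5.95
tcp_pos: [0.4938, -0.2125, 0.2318]
orientation: [3.139, -0.087, 0.0]
force: [0.3, 0.7, 0.6]
width: 0.0005
```

Run:
```python
from h import *
o=r.get_obs(); print(o["tcp_pos"],o["orientation"],o["force"])
im=r.get_image("wrist"); s=r.get_image("scene")[180:400,100:360]
cv2.imwrite("pics/w4.png",np.hstack([cv2.resize(im,(400,300)),cv2.resize(s,(355,300))]))
```

```text
[ 0.49381554 -0.21254691  0.23180554] [ 3.13947978e+00 -8.74352997e-02  3.90763413e-04] [0.31768615 0.66006873 0.64517091]
```

View pics/w4.png

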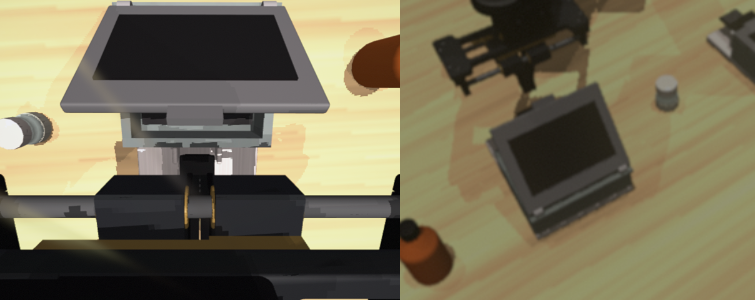

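Call:
step_arm:
  targets:
    - [0,1.5,-0.1,0,0,0,0]
    - [0,3,-0.2,0,0,0,0]
    - [0,3.6,-0.2,0,0,0,0]
    - [0,4.2,-0.3,0,0,0,0]
    - [0,4.8,-0.3,0.1,0,0,0]
    - [0,5.4,-0.4,0.1,0,0,0]
    - [0,6,-0.4,0.2,0,0,0]
    - [0,6.6,-0.4,0.2,0,0,0]
    - [0,7.2,-0.5,0.3,0,0,0]
    - [0,7.8,-0.5,0.3,0,0,0]
    - [0,8.4,-0.5,0.4,0,0,0]
    - [0,9,-0.6,0.4,0,0,0]

```text
time: 7.25
tcp_pos: [0.584, -0.2186, 0.236]
orientation: [3.139, -0.088, 0.001]
force: [-0.5, 0.6, 0.6]
width: 0.0007
```

Call:
step_arm:
  targets:
    - [0,0.6,0,0,0,0,0]
    - [0,1.2,-0.1,0,0,0,0]
    - [0,1.8,-0.1,0,0,0,0]
    - [0,2.4,-0.1,0,0,0,0]
    - [0,3,-0.2,0,0,0,0]
    - [0,3.6,-0.2,0,0,0,0]
    - [0,4.2,-0.3,0,0,0,0]
    - [0,4.8,-0.3,0,0,0,0]
    - [0,5.4,-0.3,0,0,0,0]
    - [0,6,-0.4,0,0,0,0]
    - [0,6,-0.4,0,0,0,0]

```text
time: 8.35
tcp_pos: [0.645, -0.2228, 0.2361]
orientation: [3.139, -0.088, 0.003]
force: [-0.3, -0.7, -0.1]
width: 0.0004
```

Run:
```python
from h import *
o=r.get_obs(); print(o["tcp_pos"],o["force"])
im=r.get_image("wrist"); s=r.get_image("scene")[180:400,100:360]
cv2.imwrite("pics/w5.png",np.hstack([cv2.resize(im,(400,300)),cv2.resize(s,(355,300))]))
```

```text
[ 0.64497496 -0.22276495  0.23610211] [-0.32996941 -0.74556142 -0.1455906 ]
```

View pics/w5.png

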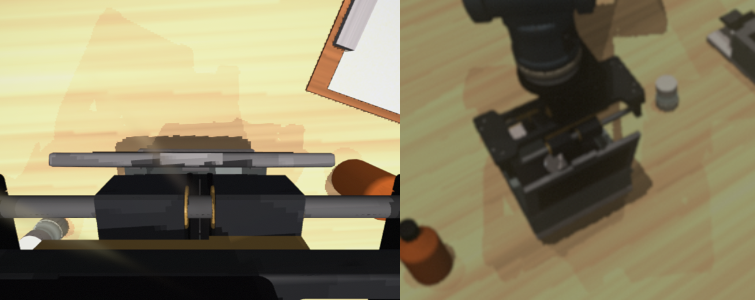

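The lid is past upright. I'll follow it another 5 mm, wait, then withdraw back and up.

Call:
step_arm:
  targets:
    - [0,0.3,0,0,0,0,0]
    - [0,0.5,0,0,0,0,0]
    - [0,0.5,0,0,0,0,0]
    - [0,-1,0,0,0,0,0]
    - [0,-4,0.2,1,0,0,0]
    - [0,-8,0.5,4,0,0,0]
    - [0,-12,0.7,7,0,0,0]
    - [0,-16,1,9,0,0,0]
    - [0,-20,1,10,0,0,0]
    - [0,-22,1,10,0,0,0]
    - [0,-22,1,10,0,0,0]
    - [0,-22,1,10,0,0,0]

```text
time: 9.65
tcp_pos: [0.4244, -0.2129, 0.3364]
orientation: [3.139, -0.089, 0.003]
force: [-0.1, -0.0, -0.1]
width: 0.0005
```

Run:
```python
from h import *
o=r.get_obs(); print(o["time"],o["tcp_pos"],o["force"])
im=r.get_image("wrist"); S=r.get_image("scene"); T=r.get_image("top")
s=S[180:400,100:360]
cv2.imwrite("pics/w6.png",np.hstack([cv2.resize(im,(400,300)),cv2.resize(s,(355,300))]))
a=np.array([.998,-.063,0]);b=np.array([.063,.998,0]);O=np.array([.566,-.217,0])
for th in (1.57,1.7,1.8,1.9):
    L=[O+a*(.068-.133*np.cos(th))+b*y+[0,0,.075+.133*np.sin(th)] for y in (-.08,.08)]
    print(th,[np.round(px("scene",p)) for p in L],[np.round((px("scene",p)-[100,180])*[355/260,300/220]+[400,0]) for p in L])
```

```text
9.65 [ 0.42438106 -0.21286318  0.33643951] [-0.09365282 -0.03861417 -0.10372447]
1.57 [array([177., 300.]), array([262., 259.])] [array([505., 163.]), array([621., 108.])]
1.7 [array([181., 308.]), array([266., 266.])] [array([510., 174.]), array([627., 118.])]
1.8 [array([184., 314.]), array([270., 272.])] [array([515., 183.]), array([632., 126.])]
1.9 [array([188., 321.]), array([274., 278.])] [array([520., 192.]), array([637., 134.])]
```

View pics/w6.png

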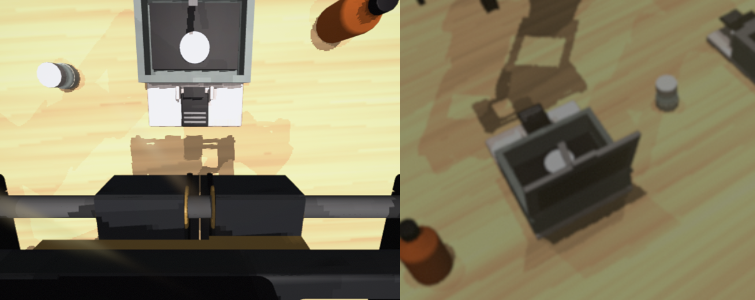

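The lid's top corners are at about (522,190) and (638,134), which matches the prediction for 1.9 rad. I'll wait a second, check it stays still and check the rest of the bench.

Call:
step_arm:
  targets:
    - [0,-1,0,1,0,0,0]
    - [0,-1,0,1,0,0,0]
    - [0,-1,0,1,0,0,0]
    - [0,-1,0,1,0,0,0]
    - [0,-1,0,1,0,0,0]
    - [0,-1,0,1,0,0,0]
    - [0,-1,0,1,0,0,0]
    - [0,-1,0,1,0,0,0]
    - [0,-1,0,1,0,0,0]
    - [0,-1,0,1,0,0,0]

```text
time: 10.8
tcp_pos: [0.4152, -0.2129, 0.3458]
orientation: [3.139, -0.087, 0.001]
force: [-0.2, -0.4, -0.3]
width: 0.0005
```

Run:
```python
from h import *
S=r.get_image("scene");S1=cv2.imread("pics/scene1.png")
old=cv2.imread("pics/w6.png")[:,400:]; new=cv2.resize(S[180:400,100:360],(355,300))
print("lid region diff",cv2.absdiff(old,new)[80:250,80:250].mean())
d=cv2.absdiff(S,S1).astype(float)
for n,(u,v) in dict(narrow=(370,216),jar=(296,248),bottle=(117,364),tube=(430,160)).items(): print(n,d[v-25:v+25,u-25:u+25].mean())
cv2.imwrite("pics/f.png",np.hstack([S1[130:410,80:450],S[130:410,80:450]]))
```

```text
lid region diff 2.003517877739331
narrow 2.546666666666667
jar 4.394666666666667
bottle 3.4456
tube 3.8349333333333333
```

View pics/f.png

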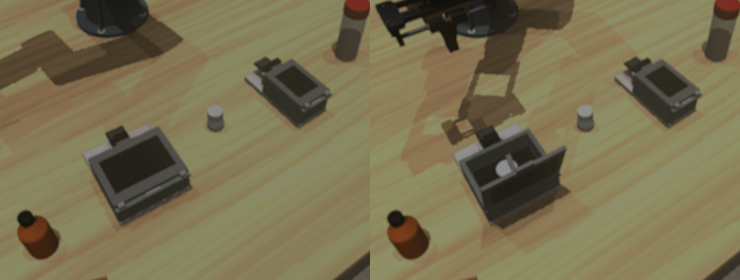

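The before and after views match apart from the open lid: the reader, jar, bottle, tube and shut narrow reader are all in the same places.

```bash
python3 -c "
from station import r
print(r.sign_off())"
```

```text
the job is handed in; nothing more can be done
None
```

The wide reader's lid is open at its stop, and I handed the job in at about 11 s with the arm clear. I pressed the release tab about 8–9 mm with closed fingertips, reading about 4 N downward. The lid sprang up, and I then pushed it past upright with the fingers and backed away.

- **Lid:** its top corners in the scene picture match the position predicted for 1.9 rad, to a few pixels. The lid area of the picture did not change over the last second.
- **Rest of the bench:** the narrow reader is still shut. The wide reader, jar, bottle and tube look to be where they started.
- **Forces:** readings at the end of each move stayed below about 6 N. The tab press also showed about 4 N sideways on the fingers, and the reader did not visibly move.

No check failed. The one correction was a sideways offset of about 5 mm before pressing, which I fixed first.

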